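Put the titration station back in order

ROBOT

A 6-joint arm with a two-finger parallel gripper is mounted at the origin on a cart in front of the work surface, level with it; the furniture and walls round the work are solid. World frame = base frame: x ahead of the robot, y to its left, z up, the work surface at z = 0. Lengths are in m, angles in rad, forces in N, time in s.
With the tool pointing down it reaches from about 0.35 to 1 m from the base axis. Payload 7.1 kg.
Tool frame: the origin (TCP) lies between the finger pads; the fingertips stand 22 mm ahead of it and the grasp point (between the pads) lies 3 mm ahead of it; x points along the fingers, y is the direction in which the jaws open and shut, and the axes are right-handed (so a half turn about x gives the same grasp; the last joint's range is limited). The gripper opens to 85 mm and grips with 20 to 120 N. Pads are 22 mm wide; open, the fingers measure 114 mm over their backs; the gripper's body (76 mm by 85 mm) begins 54 mm behind the grasp point. The pads swing forward as they close: fully open they stand 13 mm farther back than shut.
Start: joints at [-1.186, 0.423, 1.63, -0, 1.089, -0.019], TCP at [0.246, -0.575, 0.253] pointing down, gripper open.
Joint ranges: [-3, 3], [-0.9, 2.11], [0.09, 2.58], [-1.31, 4.45], [0.11, 2.69], [-2.54, 2.54]. Speed limits (rad/s): [2.39, 2.39, 3.01, 3.14, 3.14, 3.14].

INTERFACE

Orientations are given as a rotation vector (axis times angle).
In Python, from rig import manip gives the robot as it stands. The module is installed in compiled form; this text tells all that it offers. Calls block until the motion is done:
- manip.move_to(position, orientation): joint-space move of the TCP to a pose.
- manip.servo_line(position, orientation=None, rate=0.15): straight line of the TCP; orientation=None keeps the orientation; rate is the mean speed in m/s.
- manip.set_joints(angles): joint-space move.
- manip.command_gripper(opening, f_grip=None): finger opening in m; f_grip is the grip in N (None keeps the last); returns when the fingers have stopped.
- manip.hold(seconds).
- manip.solve_ik(position, orientation): joint angles nearest the present ones, or None.
- manip.camera(name): name is "scene" or "top" or "wrist"; returns a dict with "image" (420x560x3 uint8, red, green, blue), "fx", "fy", "cx", "cy" (pixels), "k1" (the pictures are not rectified: a ray, as slopes to the right and down, at radius r is drawn at 1 + k1 r^2 times it, then the intrinsics apply), "cam_to_world" (4x4, takes a point from camera to world coordinates); the wrist camera has in their place "mount" (4x4, takes a point from camera to tool coordinates, whose origin is the TCP and whose axes are the tool frame's). Camera axes: x right, y down, z forward; pixel columns grow to the right and rows downward; lengths in m; the calibration is good to about 2 mm. A picture is of the moment at which its call begins: read the wrist's pose just before it. There is no depth.
A pose or a line that the arm cannot do raises manip.IKError and nothing moves.
- manip.sign_off(): hands the job in, once; it reports no verdict.
Readings, each from a call of its own:
- manip.get_time(): time.
- manip.get_joint_positions(): joint angles.
- manip.get_joint_vel(): joint speeds.
- manip.get_tau(): joint torques, N m.
- manip.get_position(): TCP position.
- manip.get_ee_rot(): TCP orientation.
- manip.get_contact_force(): force on the tool from outside, world axes, zero at the start.
- manip.get_torque(): the same for the moment, N m.
- manip.get_width(): finger opening in m.
Only numpy, scipy, OpenCV 4.12 (cv2) and the standard library are available. Lean on these libraries where they do the work, as an engineer would, in place of code of your own. Each camera call takes 0.05 s, during which the arm holds its last target.

TASK

The two reagent bottles and the timer each stand on the wrong spill tray. Rearrange them (the empty cork mat is free for parking one on the way) so that the large bottle stands in the middle of the square tray, the small bottle in the middle of the round tray and the timer in the middle of the oblong tray, all upright and flat on the tray floors and let go. Set each one down without dropping or tipping it, and leave the pipette bulb, petri dish and crucible where they are.

Things in the scene. Friction and masses are not known exactly. Their poses are not given: they have to be found in the camera images.
- large_bottle: The larger of the two capped reagent bottles: amber body 60 mm across up to 80 mm height, then a black round cap; the cap can be gripped as a cylinder 38 mm across from 85 to 121 mm height. About 0.16 kg. Stands in the round tray at the start; belongs in the square tray. Origin: centre of the underside; z axis up.
- small_bottle: The smaller capped reagent bottle: body 48 mm across up to 66 mm height, then a red round cap, gripped as a cylinder 32 mm across from 70 to 100 mm height. About 0.16 kg. Stands in the oblong tray at the start; belongs in the round tray. Origin: centre of the underside; z axis up.
- timer: White bench timer with a display, a wedge-shaped block 70 mm wide (its y) and 59 mm high; front and back lean in evenly, so it is 39 mm deep (its x) at 5 mm height, about 32 mm at 30 mm and 25 mm at 52 mm; the side faces are parallel. About 0.09 kg. Stands in the square tray at the start; belongs in the oblong tray, either way round. Origin: centre of the underside; z axis up.
- square_tray: Square stainless spill tray, 100 x 100 mm outside, 92 mm inside, rim 10 mm high, floor 4 mm thick (things stand 4 mm above its origin). Fixed. Holds the timer at the start. Origin: centre of the underside; z axis up.
- round_tray: Round stainless spill tray, 104 mm across outside, about 94 mm inside, rim 10 mm high, floor 4 mm thick (things stand 4 mm above its origin). Fixed. Holds the large bottle at the start. Origin: centre of the underside; z axis up.
- oblong_tray: Oblong stainless spill tray, 96 mm (its x) by 136 mm (its y) outside, 88 x 128 mm inside, rim 10 mm high, floor 4 mm thick (things stand 4 mm above its origin). Fixed. Holds the small bottle at the start. Origin: centre of the underside; z axis up.
- cork_mat: Flat six-sided cork mat without a rim, 110 mm over its corners, 95 mm over its flats, 6 mm thick (things stand 6 mm above its origin). Fixed and empty at the start: the free spot for parking one thing. Origin: centre of the underside; z axis up.
- pipette_bulb: Bystander: red pipette bulb standing on the worktop, 47 mm across, 70 mm high, with a 12 mm neck. Leave it alone. Origin: centre of the underside; z axis up.
- petri_dish: Bystander: clear petri dish on the worktop, 65 mm across, 15 mm high. Leave it alone. Origin: centre of the underside; z axis up.
- crucible: Bystander: small white porcelain crucible on the worktop, 48 mm across, 32 mm high. Leave it alone. Origin: centre of the underside; z axis up.
There are look-alikes about, which are no part of the job. What is shaped like the small_bottle but green is not meant.

How it is judged:
At the end, for the whole second after the job is handed in: Large bottle on the square tray, small bottle on the round tray, timer on the oblong tray: each origin within 12 mm of its tray's centre, standing on the tray floor (not on the rim), upright within 0.06 rad, at rest and released (horizontal distance between large_bottle and square_tray below 0.012 m and z of large_bottle in the frame of square_tray below 0.0065 m and angle between each of large_bottle, small_bottle, timer's own z axis and vertical below 0.06 rad and linear speed of each of large_bottle, small_bottle, timer below 0.02 m/s and angular speed of each of large_bottle, small_bottle, timer below 0.2 rad/s and contact force between each of large_bottle, small_bottle, timer and the fingers below 0.05 N and horizontal distance between small_bottle and round_tray below 0.012 m and z of small_bottle in the frame of round_tray below 0.0065 m and horizontal distance between timer and oblong_tray below 0.012 m and z of timer in the frame of oblong_tray below 0.0065 m); the robot touches nothing.
It fails at once if one of the three things is tipped by more than about 35 degrees (angle between any of large_bottle, small_bottle, timer's own z axis and vertical above 0.6 rad).
It fails at once if one of the three things is dropped (falls freely faster than 0.7 m/s, a fall of about 25 mm) ((linear speed of large_bottle above 0.7 m/s and contact force between large_bottle and the fingers below 0.05 N) or (linear speed of small_bottle above 0.7 m/s and contact force between small_bottle and the fingers below 0.05 N) or (linear speed of timer above 0.7 m/s and contact force between timer and the fingers below 0.05 N)).
It fails at once if the pipette bulb, petri dish or crucible is shifted by more than 25 mm (distance of any of pipette_bulb, petri_dish, crucible from where it was at the start of the episode above 0.025 m).
It also fails if it takes over 112 s, if anything falls off the work surface, if the arm or the gripper's body presses on something with over 40 N, if the wrist force passes 120 N, or if a joint passes its speed limit or range.

## Working session

There is one attempt and no reset: what is moved stays moved. The work goes in short steps, each a Python script; the robot and the scene stay as the last script left them, time stands still between calls to the robot, and variables do not carry over. Pictures are saved under pics/ and viewed, and the job is handed in when it is done.

```bash
mkdir -p pics && python3 - <<'E'
from rig import manip
import cv2
for n in ["scene","top","wrist"]:
    c=manip.camera(n); cv2.imwrite(f"pics/{n}0.png",c["image"][:,:,::-1])
    print(n,[c[k] for k in ("fx","fy","cx","cy","k1")]); print(c.get("cam_to_world",c.get("mount")))
print(manip.get_time(),manip.get_position(),manip.get_ee_rot(),manip.get_width())
E
```

```text
scene [480.0591768781622, 480.0591768781622, 275.0719977631122, 204.10135231948192, -0.16171508801873244]
[[-0.62017506 -0.33830861  0.70776421 -0.30768467]
 [-0.78427483  0.24760928 -0.56886083  0.68043552]
 [ 0.01720153 -0.90787495 -0.41888802  0.55432649]
 [ 0.          0.          0.          1.        ]]
top [402.83910740984203, 402.83910740984203, 282.74694585092857, 208.91683641044966, -0.10127792540646653]
[[-0.00878794 -0.97581721  0.21841143  0.37798235]
 [-0.99995514  0.00934768  0.0015296  -0.01721477]
 [-0.00353425 -0.21838819 -0.97585558  0.92230703]
 [ 0.          0.          0.          1.        ]]
wrist [308.23825732557106, 308.23825732557106, 276.59647164627745, 218.30156721465784, 0.00411418389853958]
[[-5.80541573e-04 -3.01743095e-01  9.53389095e-01 -1.20997602e-01]
 [ 9.99999385e-01 -1.07642838e-03  2.68239259e-04 -9.04004076e-05]
 [ 9.45315737e-04  9.53388665e-01  3.01743535e-01 -7.56123146e-02]
 [ 0.00000000e+00  0.00000000e+00  0.00000000e+00  1.00000000e+00]]
0.15 [ 0.24545446 -0.57434479  0.25271278] [ 1.99967544  0.41052408 -2.0000788 ] 0.08487019410627193
```

View pics/scene0.png

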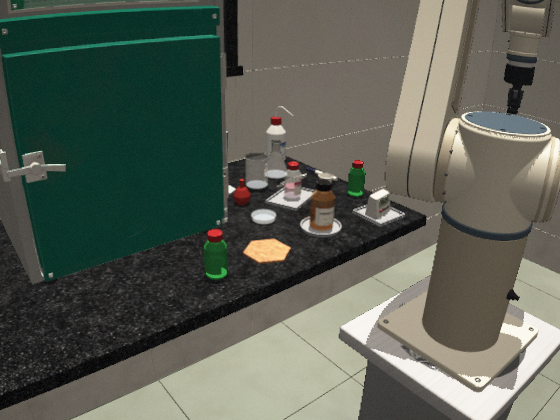

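View pics/top0.png

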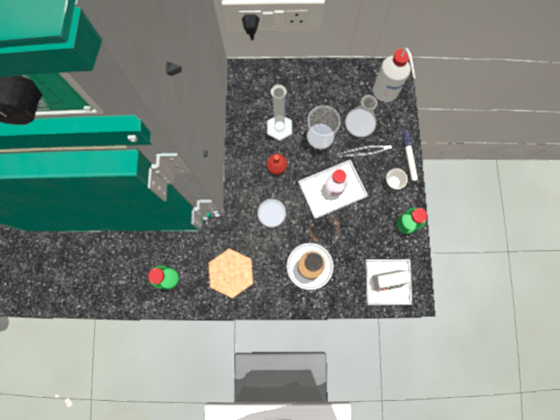

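View pics/wrist0.png

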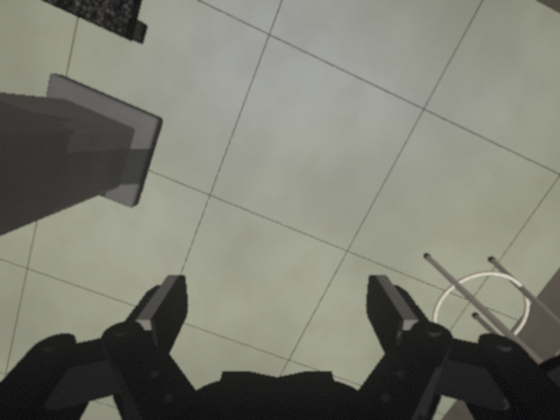

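```bash
cat > h.py <<'E'
import numpy as np, cv2
from scipy.spatial.transform import Rotation as R
from rig import manip
def shot(n):
    if n=="wrist":
        p=np.array(manip.get_position()); r=R.from_rotvec(manip.get_ee_rot()).as_matrix()
    c=manip.camera(n)
    if n=="wrist":
        T=np.eye(4);T[:3,:3]=r;T[:3,3]=p; c["T"]=T@np.array(c["mount"])
    else: c["T"]=np.array(c["cam_to_world"])
    return c
def rays(c,px):
    px=np.asarray(px,float).reshape(-1,2)
    d=np.c_[(px[:,0]-c["cx"])/c["fx"],(px[:,1]-c["cy"])/c["fy"]]
    s=d.copy()
    for _ in range(30): s=d/(1+c["k1"]*(s**2).sum(1))[:,None]
    v=np.c_[s,np.ones(len(s))]@c["T"][:3,:3].T
    return c["T"][:3,3],v/np.linalg.norm(v,axis=1)[:,None]
def plane(c,px,z):
    o,v=rays(c,px); return o+v*((z-o[2])/v[:,2])[:,None]
def tri(obs):
    A=np.zeros((3,3));b=np.zeros(3)
    for c,px in obs:
        o,v=rays(c,px);P=np.eye(3)-np.outer(v[0],v[0]);A+=P;b+=P@o
    x=np.linalg.solve(A,b)
    res=[]
    for c,px in obs:
        o,v=rays(c,px);P=np.eye(3)-np.outer(v[0],v[0]);res.append(np.linalg.norm(P@(x-o)))
    return x,res
def proj(c,p):
    p=np.asarray(p,float).reshape(-1,3)
    q=(p-c["T"][:3,3])@c["T"][:3,:3]; s=q[:,:2]/q[:,2:]
    s=s*(1+c["k1"]*(s**2).sum(1))[:,None]
    return s*[c["fx"],c["fy"]]+[c["cx"],c["cy"]]
def save(c,name,crop=None,scale=1):
    im=c["image"][:,:,::-1]
    if crop: im=im[crop[1]:crop[3],crop[0]:crop[2]]
    cv2.imwrite("pics/"+name,cv2.resize(im,None,fx=scale,fy=scale,interpolation=cv2.INTER_CUBIC))
def down(a):
    """tool x down, jaw axis (tool y) at angle a from world x in plane"""
    x=np.array([0,0,-1.]);y=np.array([np.cos(a),np.sin(a),0]);return R.from_matrix(np.c_[x,y,np.cross(x,y)]).as_rotvec()
E
python3 - <<'E'
from h import *
c=shot("top"); save(c,"top1.png",(200,130,450,320),3.2)
for n,p in dict(lb=(310,266),sb=(333,188),timer=(390,282),mat=(231,273),bulb=(277,163),dish=(272,213),cruc=(397,180),g1=(410,222),g2=(165,278),cabcorner=(205,215),cab2=(196,232)).items(): print(n,plane(c,p,0.01)[0].round(3))
print(R.from_rotvec(manip.get_ee_rot()).as_matrix().round(3))
E
```

```text
lb [ 0.45  -0.076  0.01 ]
sb [ 0.631 -0.134  0.01 ]
timer [ 0.411 -0.256  0.01 ]
mat [0.435 0.102 0.01 ]
bulb [ 0.695 -0.003  0.01 ]
dish [0.573 0.009 0.01 ]
cruc [ 0.65  -0.288  0.01 ]
g1 [ 0.548 -0.311  0.01 ]
g2 [0.425 0.252 0.01 ]
cabcorner [0.569 0.165 0.01 ]
cab2 [0.53  0.185 0.01 ]
[[-0.     0.393 -0.92 ]
 [ 0.001 -0.92  -0.393]
 [-1.    -0.001 -0.   ]]
```

View pics/top1.png

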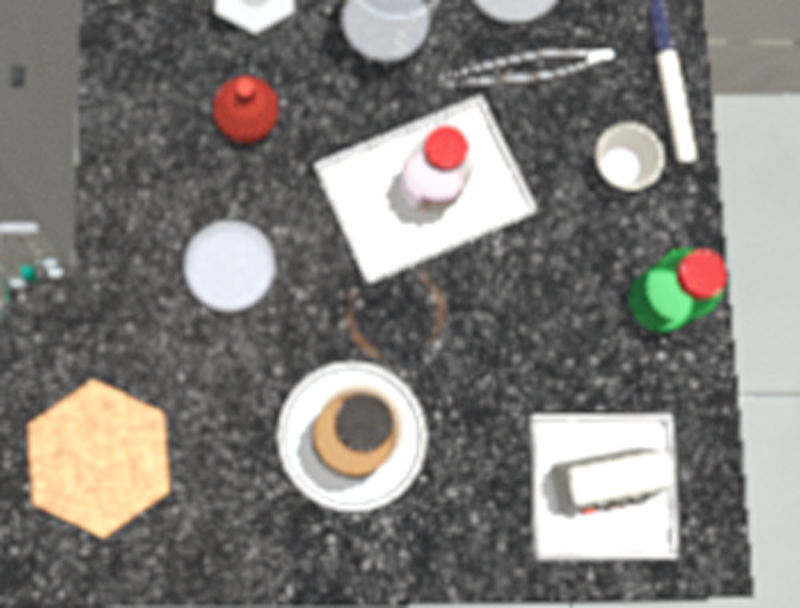

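```bash
cat > cams.py <<'E'
import pickle
E
python3 - <<'E'
from h import *
import pickle
V=[shot("top"),shot("scene")]
for p in [(0.40,-0.20,0.34),(0.48,-0.02,0.34)]:
    manip.move_to(p,down(-np.pi/2)); V.append(shot("wrist"))
pickle.dump(V,open("V.pkl","wb"))
save(V[2],"w1.png",None,1.4);save(V[3],"w2.png",None,1.4)
print(manip.get_time(),manip.get_joint_positions(),manip.get_contact_force())
E
```

```text
2.7417 [-6.86447584e-02  1.06058293e-01  1.84872153e+00 -5.45009683e-04
  1.18729583e+00  1.50330360e+00] [-0.49034262 -0.1230597  -0.06799296]
```

View pics/w1.png

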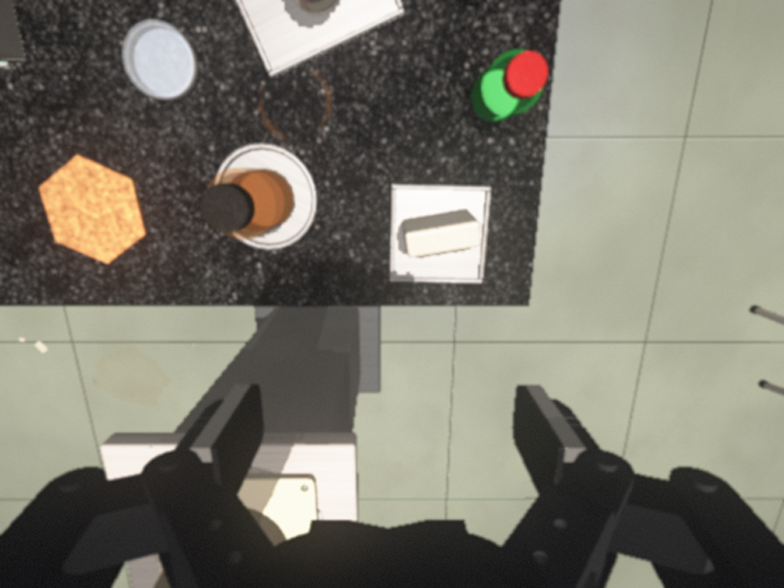

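View pics/w2.png

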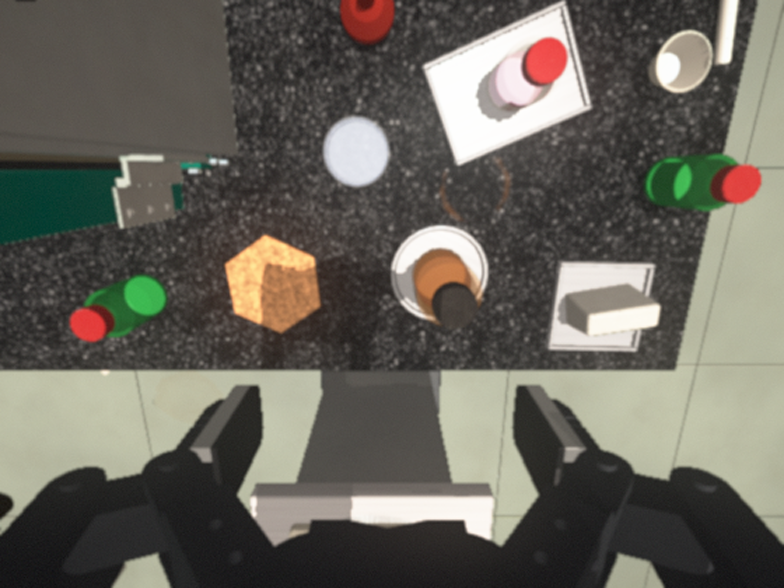

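```bash
cat > m.py <<'E'
from h import *
import pickle
V=pickle.load(open("V.pkl","rb")); top,scene,w1,w2=V
def comps(c,mask,amin=120):
    n,l,s,ce=cv2.connectedComponentsWithStats(mask.astype(np.uint8)); return [(l==i,s[i],ce[i]) for i in range(1,n) if s[i,4]>amin]
def hsv(c): return [x.astype(int) for x in cv2.split(cv2.cvtColor(c["image"],cv2.COLOR_RGB2HSV))]
def at(c,mask,guess,rad=25):
    g=proj(c,guess)[0]; cs=comps(c,mask,60)
    cs=[k for k in cs if np.hypot(*(k[2]-g))<rad]
    return min(cs,key=lambda k:np.hypot(*(k[2]-g))) if cs else None
def bright(c):
    h,s,v=hsv(c); return (v>140)&(s<70)
def outline(k):
    cn,_=cv2.findContours(k[0].astype(np.uint8),cv2.RETR_EXTERNAL,cv2.CHAIN_APPROX_NONE); return max(cn,key=len)[:,0].astype(float)
E
python3 - <<'E'
from m import *
G=dict(square=(.411,-.256),oblong=(.631,-.134),round=(.45,-.076),mat=(.435,.102))
for nm,c in (("top",top),("w1",w1),("w2",w2)):
    h,s,v=hsv(c)
    for t,g in G.items():
        mk=((h>8)&(h<25)&(s>70)&(v>150)) if t=="mat" else bright(c)
        k=at(c,mk,(*g,0.01),40)
        if k is None: print(nm,t,None);continue
        if k[1][1]<2: print(nm,t,"cut");continue
        hull=cv2.convexHull(outline(k).astype(np.float32))[:,0]
        P=plane(c,hull,0.006 if t=="mat" else 0.010)[:,:2]
        if t in("square","oblong"):
            r=cv2.minAreaRect((P*1000).astype(np.float32)); print(nm,t,np.round(r[0],1),np.round(r[1],1),round(r[2],1))
        else:
            ce,r=cv2.minEnclosingCircle((P*1000).astype(np.float32)); 
            e=cv2.fitEllipse((plane(c,outline(k),0.01)[:,:2]*1000).astype(np.float32))
            m=cv2.moments((P*1000).astype(np.float32)); print(nm,t,np.round(ce,1),round(2*r,1),"ell",np.round(e[0],1),np.round(e[1],1),"cen",round(m['m10']/m['m00'],1),round(m['m01']/m['m00'],1))
    # caps
caps={}
for nm,c in (("top",top),("w1",w1),("w2",w2)):
    h,s,v=hsv(c)
    red=((h<8)|(h>172))&(s>150)&(v>110)
    blk=(v<55)
    for t,mk,g in (("sb",red,(.631,-.134,.09)),("lb",blk,(.45,-.076,.105))):
        if t=="lb":
            g0=proj(c,g)[0]; mm=np.zeros_like(mk); 
            Y,X=np.mgrid[:420,:560]; mk=mk&(np.hypot(X-g0[0],Y-g0[1])<32)
            mk=cv2.morphologyEx(mk.astype(np.uint8),cv2.MORPH_OPEN,np.ones((7,7)))>0
        k=at(c,mk,g,25)
        if k is not None and k[1][1]>0: caps.setdefault(t,[]).append((c,k[2])); print(nm,t,k[2].round(1),k[1])
for t in caps:
    if len(caps[t])>1: 
        x,r=tri(caps[t]); print(t,(x*1000).round(1),np.round(np.array(r)*1000,1))
        for c,p in caps[t]: print("   at top height",plane(c,p,x[2])[0].round(4))
save(w2,"w2t.png",(380,170,490,260),6);save(w1,"w1t.png",(265,120,365,210),6);save(top,"topt.png",(355,250,425,310),8)
E
```

```text
top square [ 413.  -252.7] [104.2 100.9] 88.8
top oblong [ 631.  -133.3] [100.4 140.5] 22.7
top round [449.8 -77.7] 111.6 ell [450.4 -75.5] [104.8 105.4] cen 450.2 -75.8
top mat [437.1 104.1] 111.7 ell [436.5 103.7] [101.9 102.4] cen 436.8 104.4
w1 square [ 410.4 -254.7] [100.7 101. ] 88.5
w1 oblong cut
w1 round [448.4 -77. ] 104.7 ell [448.2 -76.9] [96.2 98.8] cen 449.2 -80.3
w1 mat [435.1 102.8] 111.1 ell [435.4 100. ] [100.3 100.7] cen 435.0 102.7
w2 square [ 410.1 -262.6] [117.8 101.7] 88.8
w2 oblong cut
w2 round [448.2 -77.1] 105.5 ell [447.5 -78.5] [ 93.3 103.2] cen 451.7 -75.9
w2 mat [434.6 102.8] 110.3 ell [436.8 102.5] [ 98.3 100.3] cen 435.6 103.5
top sb [338.8 175.7] [333 170  13  12 113]
w2 sb [389.6  42.9] [376  28  28  32 688]
sb [ 629.1 -134.3  114.5] [0. 0.]
   at top height [ 0.629  -0.1343  0.1145]
   at top height [ 0.6291 -0.1343  0.1145]
```

View pics/w2t.png

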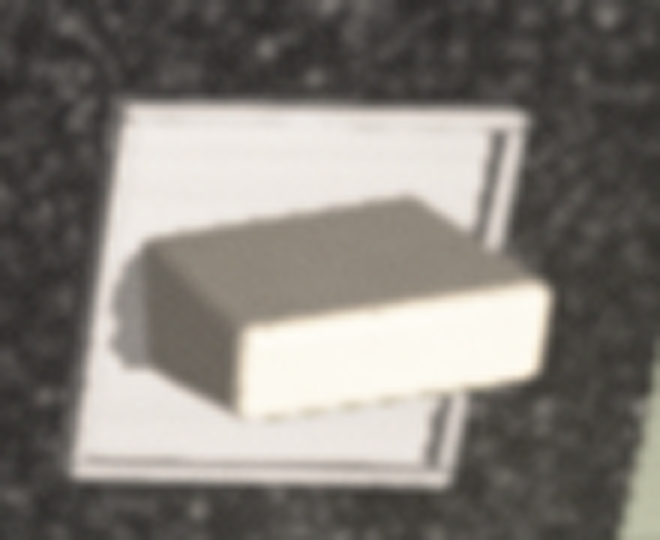

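View pics/w1t.png

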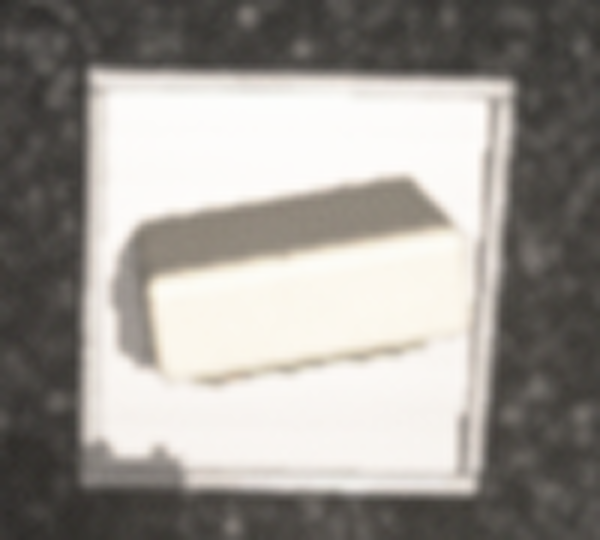

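View pics/topt.png

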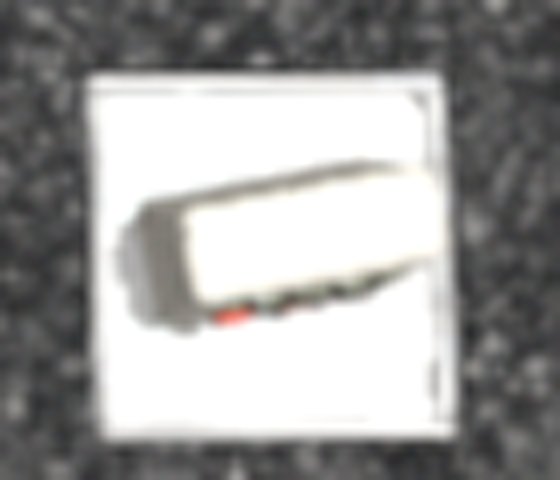

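```bash
python3 - <<'E'
from m import *
f=lambda L,o,s:[(np.array(o)+(np.array(p)+.5)/s-.5) for p in L]
A=f([(243,324),(553,287),(547,380),(243,417)],(380,170),6)
B=f([(149,278),(463,229),(471,333),(166,380)],(265,120),6)
C=f([(185,205),(430,167),(442,258),(197,305)],(355,250),8)
for use in ("w1w2","all"):
    X=[]
    for a,b,t in zip(A,B,C):
        x,r=tri([(w2,a),(w1,b)]+([(top,t)] if use=="all" else [])); X.append(x); print((x*1000).round(1),(np.array(r)*1000).round(1))
    X=np.array(X); d=(X[1]+X[2]-X[0]-X[3])/2
    print(use,"centre",(X.mean(0)*1000).round(1),"len",np.linalg.norm(d[:2]),"yaw",np.degrees(np.arctan2(d[1],d[0])))
# oblong in w2 manually & heights: square corners
S2=f([(118,103),(525,112),(450,487),(72,477)],(380,170),6)
S1=f([(90,70),(513,82),(474,493),(82,487)],(265,120),6)
St=f([(87,73),(443,75),(456,437),(103,437)],(355,250),8)
Q=[]
for a,b,t in zip(S2,S1,St):
    x,r=tri([(w2,a),(w1,b),(top,t)]); Q.append(x); print("sq",(x*1000).round(1),(np.array(r)*1000).round(1))
print(np.mean(Q,0))
save(w2,"w2b.png",(270,0,430,240),2.5); save(w1,"w1b.png",(130,90,240,190),6)
save(top,"topb.png",(280,150,380,300),4)
E
```

```text
[ 420.4 -218.    60.2] [0.3 0.3]
[ 431.  -283.9   64.9] [0. 0.]
[ 408.8 -287.1   64.5] [0.1 0.1]
[ 397.6 -221.9   59.1] [0. 0.]
w1w2 centre [ 414.4 -252.7   62.2] len 0.06646767399022382 yaw -80.59288681171563
[ 422.4 -216.5   64.8] [0.6 2.  1.8]
[ 432.  -282.4   67.6] [0.2 1.2 1.1]
[ 409.  -285.7   65.5] [0.6 1.2 1.7]
[ 397.8 -220.8   59.5] [0.8 1.1 1.8]
all centre [ 415.3 -251.3   64.4] len 0.06622712322172326 yaw -80.98274690805373
sq [ 462.7 -203.8   10.7] [1.  2.  2.4]
sq [ 460.3 -303.5   13.7] [1.  1.4 1.8]
sq [ 360.8 -300.6   15.4] [0.2 0.5 0.4]
sq [ 362.4 -202.7   12.5] [0.1 1.3 1.3]
[ 0.41156979 -0.25266488  0.01306533]
```

View pics/w2b.png

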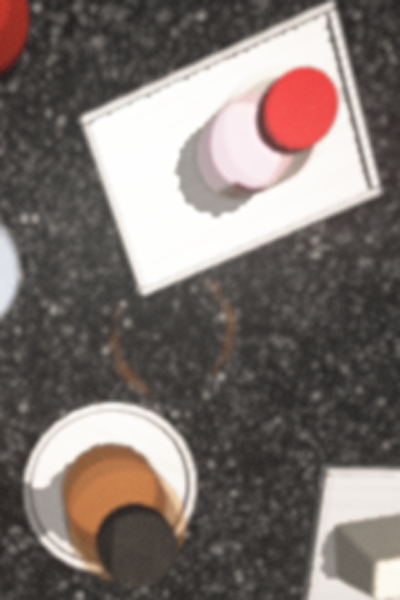

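View pics/w1b.png

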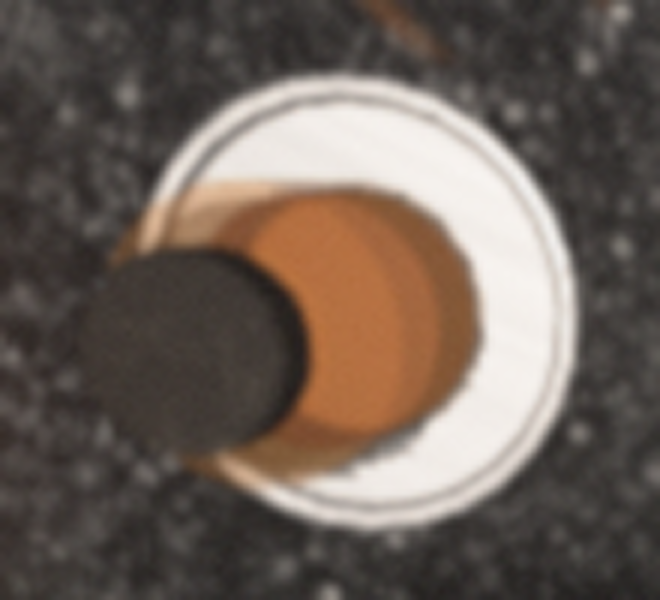

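View pics/topb.png

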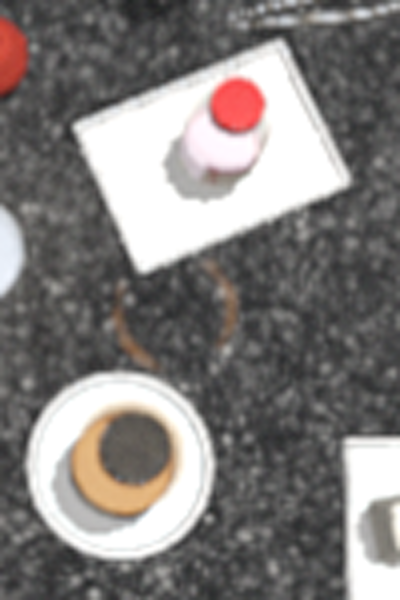

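```bash
python3 - <<'E'
from m import *
f=lambda L,o,s:[(np.array(o)+(np.array(p)+.5)/s-.5) for p in L]
a=f([(301,109),(139,545),(110,488),(80,121),(334,3),(380,190),(145,294)],(270,0),2.5)
t=f([(237,104),(136,447),(121,464),(73,126),(284,40),(350,184),(142,273)],(280,150),4)
b=f([(195,352),(358,300)],(130,90),6)
N=["sbcap","lbcap","round","o1","o2","o3","o4"]
Q=[]
for i,n in enumerate(N):
    o=[(w2,a[i]),(top,t[i])]
    if i in(1,2): o.append((w1,b[i-1]))
    x,r=tri(o); print(n,(x*1000).round(1),(np.array(r)*1000).round(1)); 
    if i>2:Q.append(x)
    z=[.104,.125,.01,.01,.01,.01,.01][i]; print("   planes",[(plane(c,p,z)[0,:2]*1000).round(1).tolist() for c,p in o])
    if i in(1,2): x,r=tri([o[0],o[2]]);print("   w only",(x*1000).round(1),(np.array(r)*1000).round(1))
Q=np.array(Q);print("oblong",Q.mean(0)*1000)
P=np.array([plane(w2,p,.01)[0] for p in a[3:]]);print("w2",P.mean(0)*1000); d=P[1]+P[2]-P[0]-P[3];print("long axis yaw",np.degrees(np.arctan2(d[1],d[0])),np.linalg.norm(d)/2)
print("bystanders in top", [(n,(plane(top,p,.02)[0,:2]).round(3)) for n,p in dict(bulb=(277,163),dish=(272,213),cruc=(397,180)).items()])
E
```

```text
sbcap [ 628.1 -133.8  117.8] [0.1 0.1]
   planes [[631.0, -138.3], [632.5, -135.9]]
lbcap [448.8 -77.3 121.5] [0.4 1.6 1.3]
   planes [[449.8, -77.1], [449.7, -76.0], [448.0, -79.2]]
   w only [448.  -77.8 120.4] [0.4 0.4]
round [450.2 -76.8  10.1] [0.8 1.1 0.7]
   planes [[449.4, -77.2], [450.6, -75.8], [450.5, -77.4]]
   w only [450.  -77.3  10.6] [0.5 0.5]
o1 [637.2 -51.   50.4] [0.6 0.6]
   planes [[645.5, -54.5], [649.0, -52.0]]
o2 [ 696.1 -177.1   20.8] [1.6 1.6]
   planes [[697.8, -180.4], [701.6, -179.4]]
o3 [ 611.4 -213.3   14.9] [0.4 0.4]
   planes [[612.3, -215.6], [612.2, -214.1]]
o4 [559.3 -90.8  16.5] [1. 1.]
   planes [[559.8, -92.7], [560.2, -90.4]]
oblong [ 625.99728851 -133.03938887   25.65171883]
w2 [ 628.84928267 -135.8124906    10.        ]
long axis yaw -67.12680194367519 0.13500862846878078
bystanders in top [('bulb', array([ 0.691, -0.003])), ('dish', array([0.571, 0.009])), ('cruc', array([ 0.647, -0.285]))]
```

```bash
cat >> h.py <<'E'
def fz(): return np.array(manip.get_contact_force())
def pick(xy,zg,a,lift,opening=0.085,grip=40,pre=0.07):
    z=zg+0.003
    manip.command_gripper(opening,grip)
    manip.move_to((*xy,z+pre),down(a)); f0=fz()
    manip.servo_line((*xy,z),rate=0.12); print("descend dF",(fz()-f0).round(2))
    manip.command_gripper(0.0,grip); print("width",manip.get_width(),"dF",(fz()-f0).round(2))
    p=manip.get_position(); print("tcp",np.round(p,4))
    manip.servo_line((*xy,z+lift),rate=0.12); print("lifted width",manip.get_width(),"dF",(fz()-f0).round(2),"t",manip.get_time())
def lower(xy,zg,above=0.004,below=0.004,thr=2.0,rate=0.12):
    """go down to zg+above, then feel down in 1 mm steps"""
    z=zg+0.003
    manip.servo_line((*xy,z+above),rate=rate); manip.hold(0.2); f0=fz()[2]
    k=above
    while k>-below:
        k-=0.001; manip.servo_line((*xy,z+k),rate=0.02); d=fz()[2]-f0
        if d>thr: break
    print("touch at offset",round(k,4),"dFz",round(d,2),"tcp",np.round(manip.get_position(),4),"t",manip.get_time())
E
python3 - <<'E'
from h import *
pick((.449,-.0775),.110,-2.0,.08)
c=shot("wrist");save(c,"g1.png")
E
```

```text
descend dF [-0.64 -0.12 -0.58]
width 0.036596778685200254 dF [-1.53  0.88  6.24]
tcp [ 0.4495 -0.0776  0.1135]
lifted width 0.03661718151825472 dF [-0.88  0.91 -2.51] t 5.725
```

View pics/g1.png

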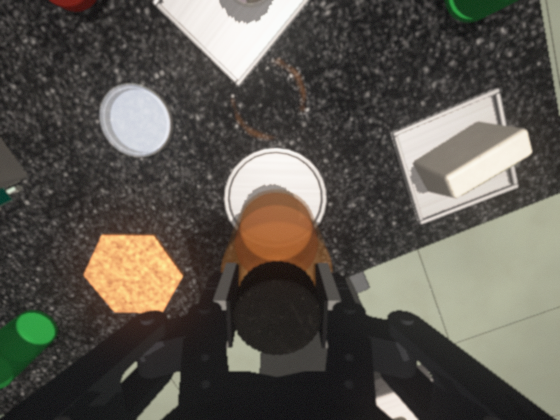

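```bash
python3 - <<'E'
from h import *
manip.servo_line((.4355,.103,.195),down(-2.0),rate=0.25)
lower((.4355,.103),.112,above=.005)
manip.command_gripper(0.085); manip.hold(.1)
p=manip.get_position(); manip.servo_line((p[0],p[1],.24),rate=0.2)
manip.move_to((.56,-.10,.34),down(-np.pi/2))
import pickle
c=shot("wrist");save(c,"w3.png",None,1.4);pickle.dump(c,open("w3.pkl","wb"));print(manip.get_time())
t=shot("top");save(t,"top3.png",None,1.4);pickle.dump(t,open("t3.pkl","wb"))
E
```

```text
touch at offset 0.0 dFz 8.47 tcp [0.4358 0.1031 0.1155] t 8.875
11.3417
```

View pics/w3.png

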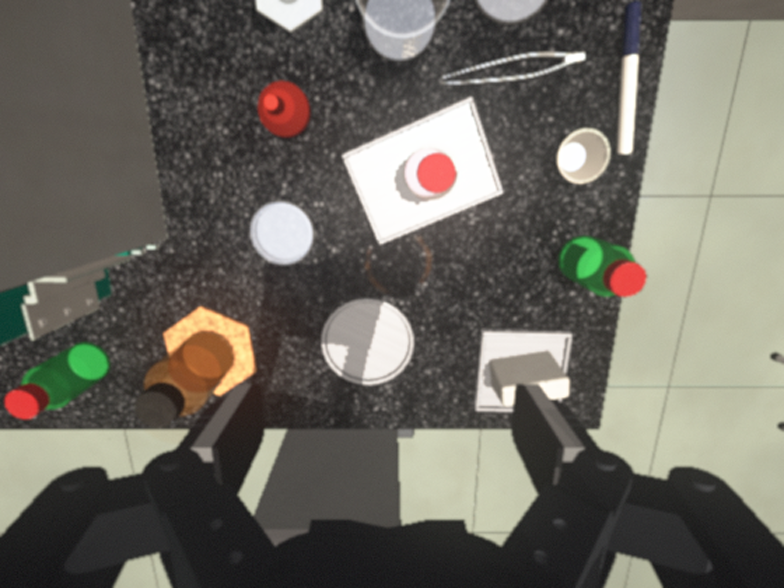

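View pics/top3.png

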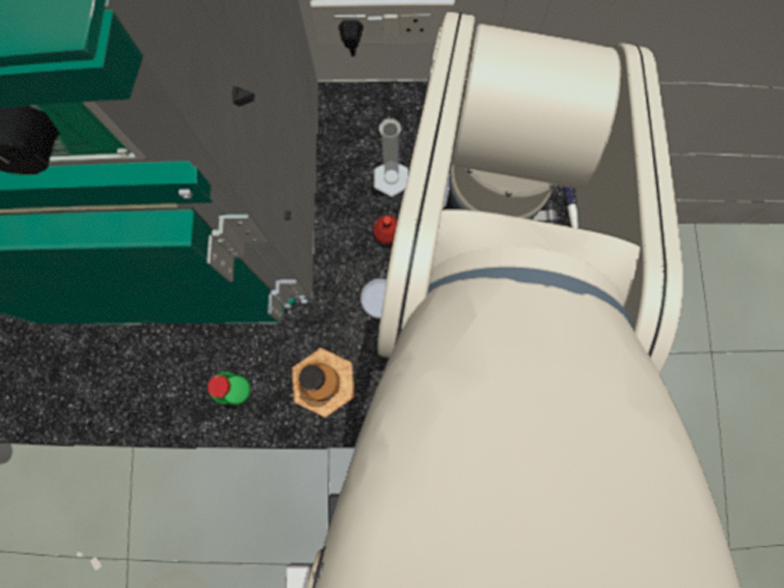

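```bash
python3 - <<'E'
from m import *
w3=pickle.load(open("w3.pkl","rb"))
def sbcap(c):
    h,s,v=hsv(c); red=((h<8)|(h>172))&(s>150)&(v>110); k=at(c,red,(.629,-.136,.1),25); return k[2] 
o=[(w2,sbcap(w2)),(w3,sbcap(w3))]; print("sb cap",*tri(o),[plane(c,p,.1)[0] for c,p in o])
k=at(w3,bright(w3),(.63,-.135,.01),30)
hull=cv2.convexHull(outline(k).astype(np.float32))
for z in (.005,.01,.015):
    r=cv2.minAreaRect((plane(w3,hull[:,0],z)[:,:2]*1000).astype(np.float32)); print(z,r)
k=at(w3,bright(w3)|((hsv(w3)[2]>110)&(hsv(w3)[1]<70)),(.45,-.077,.01),30)
e=cv2.fitEllipse((plane(w3,cv2.convexHull(outline(k).astype(np.float32))[:,0],.01)[:,:2]*1000).astype(np.float32)); print("round",e)
q=cv2.boxPoints(cv2.minAreaRect((plane(w3,hull[:,0],.01)[:,:2]).astype(np.float32)))
# triangulate oblong corners w2,w3
A=np.array([(80,121),(334,3),(380,190),(145,294)])/2.5+[270,0]
pc=proj(w3,np.c_[q,[.01]*4])
X=[]
for a in A:
    g=plane(w2,a,.01)[0,:2]; i=np.argmin(np.hypot(*(q-g).T)); x,r=tri([(w2,a),(w3,pc[i])]); X.append(x);print((x*1000).round(1),np.round(np.array(r)*1000,1))
print("oblong tri",np.mean(X,0))
E
```

```text
Traceback (most recent call last):
TypeError: 'NoneType' object is not subscriptable
```

```bash
sed -n '1,30p' m.py >/dev/null; python3 - <<'E'
from m import *
w3=pickle.load(open("w3.pkl","rb"))
print(proj(w3,(.629,-.136,.1)), w3["image"][124,311],w2["image"][43,390])
def sbcap(c):
    h,s,v=hsv(c); red=((h<10)|(h>170))&(s>110)&(v>110); k=at(c,red,(.629,-.136,.1),25); return k[2] 
o=[(w2,sbcap(w2)),(w3,sbcap(w3))]; print("sb cap",*tri(o),[plane(c,p,.1)[0] for c,p in o])
k=at(w3,bright(w3),(.63,-.135,.01),30)
hull=cv2.convexHull(outline(k).astype(np.float32))
for z in (.005,.01,.015):
    r=cv2.minAreaRect((plane(w3,hull[:,0],z)[:,:2]*1000).astype(np.float32)); print(z,r)
k=at(w3,((hsv(w3)[2]>100)&(hsv(w3)[1]<70)),(.45,-.077,.01),30)
e=cv2.fitEllipse((plane(w3,cv2.convexHull(outline(k).astype(np.float32))[:,0],.01)[:,:2]*1000).astype(np.float32)); print("round",e)
q=cv2.boxPoints(cv2.minAreaRect((plane(w3,hull[:,0],.01)[:,:2]).astype(np.float32)))
A=np.array([(80,121),(334,3),(380,190),(145,294)])/2.5+[270,0]
pc=proj(w3,np.c_[q,[.01]*4])
X=[]
for a in A:
    g=plane(w2,a,.01)[0,:2]; i=np.argmin(np.hypot(*(q-g).T)); x,r=tri([(w2,a),(w3,pc[i])]); X.append(x);print((x*1000).round(1),np.round(np.array(r)*1000,1))
print("oblong tri",np.mean(X,0))
E
```

```text
[[308.98508185 125.55990111]] [251 107 103] [241  79  77]
sb cap [ 0.63166499 -0.1385569   0.10108676] [np.float64(6.539230984896016e-05), np.float64(6.539230984889363e-05)] [array([ 0.63193973, -0.1388631 ,  0.1       ]), array([ 0.63160838, -0.138721  ,  0.1       ])]
0.005 ((629.4456787109375, -136.01925659179688), (98.94467163085938, 140.1379852294922), 22.45472526550293)
0.01 ((629.5089721679688, -135.623046875), (97.85529327392578, 138.59512329101562), 22.454708099365234)
0.015 ((629.5721435546875, -135.22677612304688), (96.76590728759766, 137.05221557617188), 22.454696655273438)
round ((445.3016357421875, -79.58045196533203), (105.73318481445312, 118.05831909179688), 102.9999771118164)
[647.  -53.9   7.3] [1.8 1.8]
[ 701.9 -183.9   -1.2] [1.3 1.3]
[ 611.5 -218.     7.9] [1.2 1.2]
[559.6 -90.9  22.2] [0.5 0.5]
oblong tri [ 0.62999978 -0.13665209  0.00905284]
```

```bash
python3 - <<'E'
from h import *
import pickle
pick((.6315,-.1385),.095,-np.pi/2,.06,pre=.09)
manip.servo_line((.450,-.0772,.158),rate=0.2)
lower((.450,-.0772),.095,above=.005)
manip.command_gripper(0.085); manip.hold(.1)
p=manip.get_position(); manip.servo_line((p[0],p[1],.2),rate=0.2)
manip.move_to((.43,-.17,.34),down(-np.pi/2))
c=shot("wrist");save(c,"w4.png",None,1.4);pickle.dump(c,open("w4.pkl","wb"));print(manip.get_time())
manip.move_to((.36,-.26,.30),down(-np.pi/2))
c=shot("wrist");save(c,"w5.png",None,1.4);pickle.dump(c,open("w5.pkl","wb"));print(manip.get_time())
E
```

```text
descend dF [ 0.17 -1.01 -0.51]
width 0.030214745887195634 dF [0.16 0.12 2.96]
tcp [ 0.6318 -0.1386  0.0984]
lifted width 0.0298783491516209 dF [-0.7  -0.32 -2.05] t 14.425
touch at offset 0.0 dFz 6.47 tcp [ 0.4503 -0.0772  0.0984] t 17.5917
19.6917
20.2917
```

View pics/w4.png

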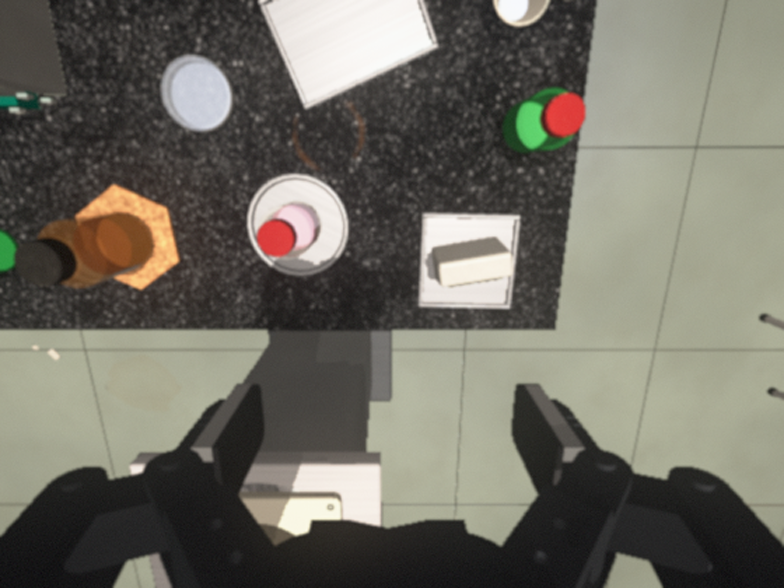

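View pics/w5.png

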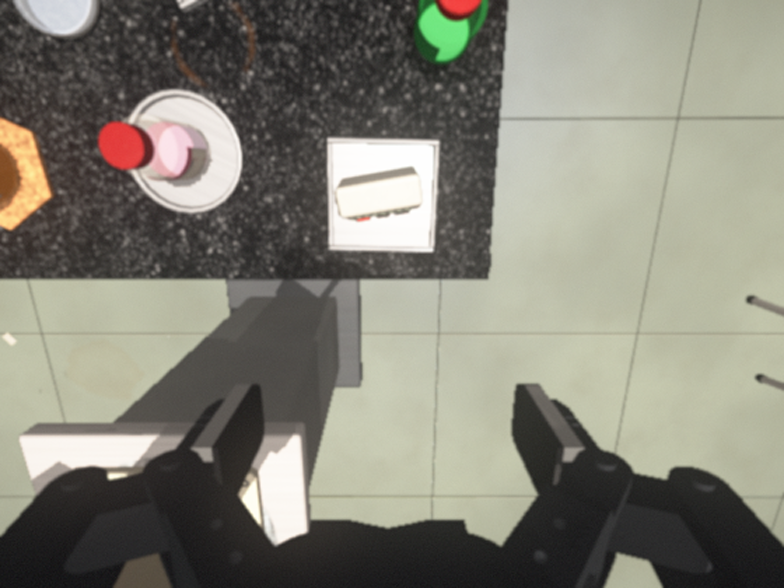

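```bash
python3 - <<'E'
from m import *
c=pickle.load(open("w5.pkl","rb")); save(c,"w5t.png",(225,90,325,190),6)
E
```

```text
(no output)
```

View pics/w5t.png

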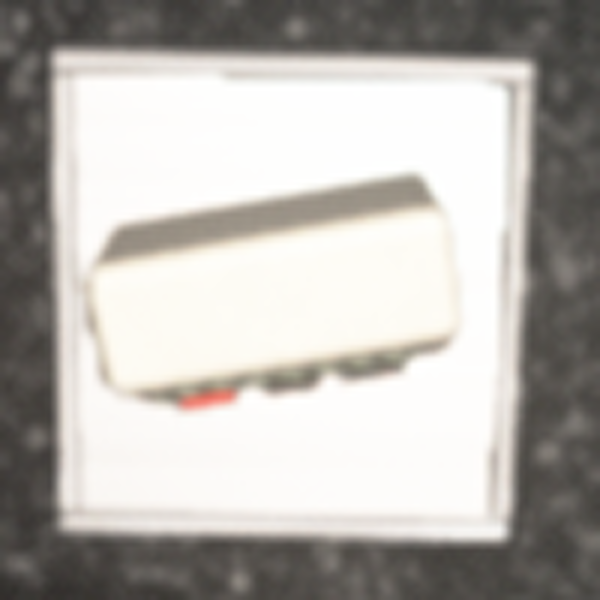

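```bash
python3 - <<'E'
from m import *
c=pickle.load(open("w5.pkl","rb"))
f=lambda L,o,s:np.array([(np.array(o)+(np.array(p)+.5)/s-.5) for p in L])
t=f([(89,262),(448,205),(462,344),(113,393)],(225,90),6)
q=f([(52,50),(535,62),(510,540),(60,527)],(225,90),6)
B=f([(149,278),(463,229),(471,333),(166,380)],(265,120),6);A=f([(243,324),(553,287),(547,380),(243,417)],(380,170),6)
X=[]
for i in range(4):
    x,r=tri([(c,t[i]),(w1,B[i]),(w2,A[i])]);X.append(x);print((x*1000).round(1),np.round(np.array(r)*1000,1))
for P in (np.array(X),plane(c,t,.063)):
    d=(P[1]+P[2]-P[0]-P[3])/2; e=(P[0]+P[1]-P[2]-P[3])/2
    print("timer",(P.mean(0)*1000).round(1),np.degrees(np.arctan2(d[1],d[0])),np.linalg.norm(d),np.linalg.norm(e), np.degrees(np.arctan2(e[1],e[0])))
Q=plane(c,q,.01);print("square",Q.mean(0)*1000)
print([proj(c,x).round(0) for x in [(.45,-.077,.004)]])
E
```

```text
[ 420.9 -217.9   60.8] [0.6 0.7 0.1]
[ 431.1 -284.3   64.5] [0.6 0.3 0.3]
[ 407.6 -288.    62.5] [1.1 0.9 0.5]
[ 397.5 -221.7   59.3] [0.4 0.2 0.2]
timer [ 414.3 -253.    61.8] -81.25301002579815 0.06719445485184398 0.023794544899126222 9.078806665102706
timer [ 414.3 -253.2   63. ] -81.84697784343072 0.06694494179277354 0.024729358076523274 7.881561702752033
square [ 410.70433895 -254.71744158   10.        ]
[array([[133., 108.]])]
```

```bash
python3 - <<'E'
from h import *
import pickle
pick((.4143,-.2531),.042,np.radians(-81.5),.10,pre=.10,grip=35)
c=shot("wrist");save(c,"g3.png",None,1.0)
manip.servo_line((.6293,-.136,.145),down(np.radians(-67.5)),rate=0.2)
lower((.6293,-.136),.042,above=.005)
manip.command_gripper(0.085); manip.hold(.1)
p=manip.get_position(); manip.servo_line((p[0],p[1],.2),rate=0.2); print(manip.get_width())
manip.move_to((.52,-.07,.34),down(-np.pi/2))
c=shot("wrist");save(c,"w6.png",None,1.4);pickle.dump(c,open("w6.pkl","wb"));print(manip.get_time())
E
```

```text
descend dF [ 0.3   2.06 -0.09]
width 0.06934459975440559 dF [-1.22  1.73  6.39]
tcp [ 0.4148 -0.2534  0.0459]
lifted width 0.0694611232679493 dF [ 0.79  0.89 -0.27] t 23.4583
touch at offset 0.002 dFz 2.21 tcp [ 0.6292 -0.136   0.0469] t 26.775
0.08515874726482214
28.9333
```

View pics/w6.png

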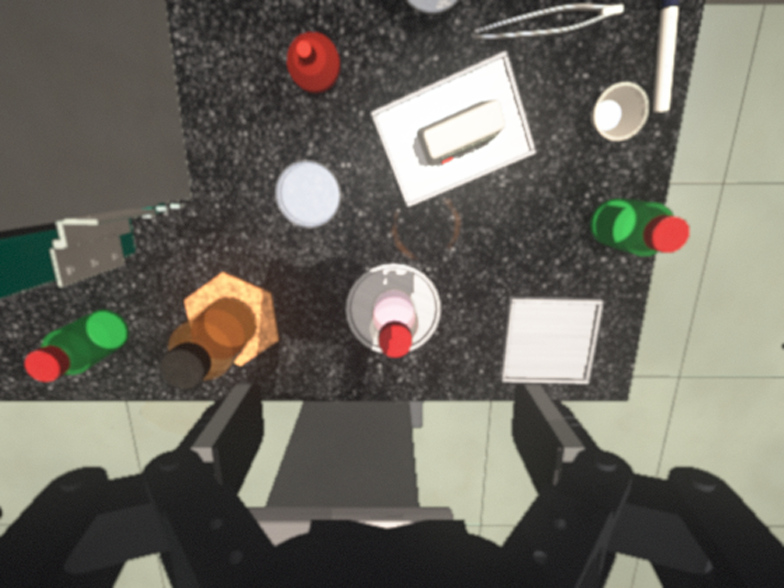

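View pics/g3.png

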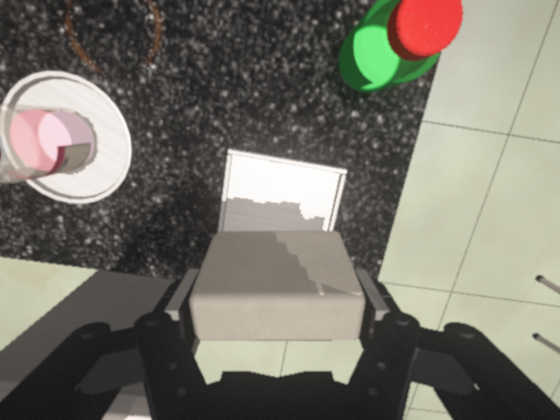

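```bash
python3 - <<'E'
from h import *
import pickle
pick((.4358,.1031),.1125,-2.0,.15,pre=.12)
manip.servo_line((.411,-.254,.265),down(-np.pi/2),rate=0.25)
lower((.411,-.254),.1105,above=.005)
manip.command_gripper(0.085); manip.hold(.1)
p=manip.get_position(); manip.servo_line((p[0],p[1],.24),rate=0.2)
manip.move_to((.47,-.17,.36),down(-np.pi/2))
c=shot("wrist");save(c,"w7.png",None,1.4);pickle.dump(c,open("w7.pkl","wb"))
manip.move_to((.40,.10,.36),down(-np.pi/2))
c=shot("wrist");save(c,"w8.png",None,1.4);pickle.dump(c,open("w8.pkl","wb"))
c=shot("top");save(c,"top8.png",(200,130,450,320),3.2);pickle.dump(c,open("t8.pkl","wb"))
print(manip.get_time())
E
```

```text
descend dF [0.28 0.11 0.47]
width 0.03651639023146279 dF [-2.08 -0.19  6.29]
tcp [0.4361 0.1032 0.1159]
lifted width 0.03636930325453671 dF [-0.55  0.4  -1.07] t 33.0833
touch at offset 0.0 dFz 5.48 tcp [ 0.4112 -0.2541  0.114 ] t 37.4833
40.8083
```

View pics/w7.png

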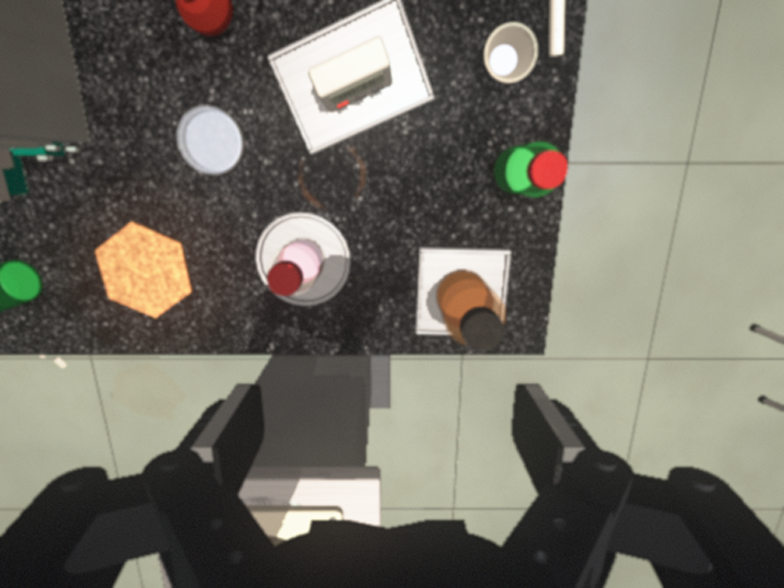

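View pics/top8.png

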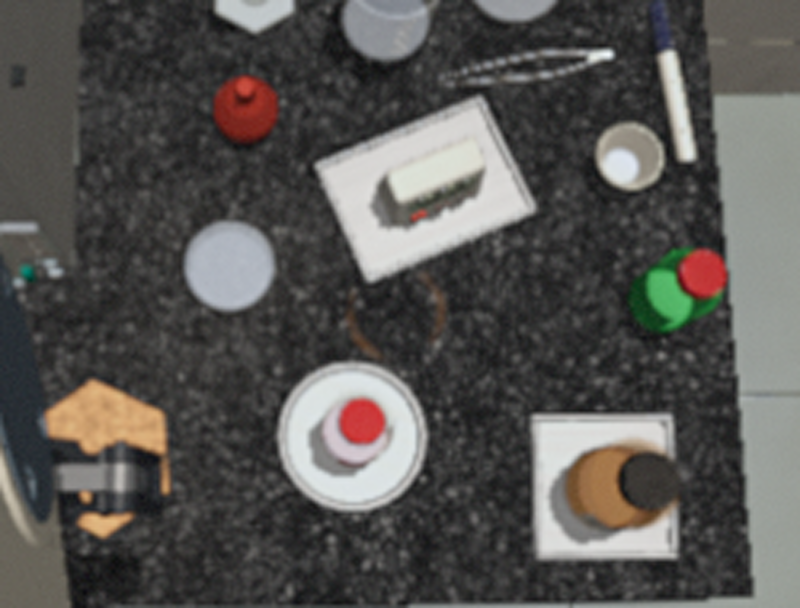

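```bash
python3 - <<'E'
from m import *
c=pickle.load(open("t8.pkl","rb"));w7=pickle.load(open("w7.pkl","rb"))
g=lambda p:(np.array([200,130])+(np.array(p)+.5)/3.2-.5)
w=lambda p:((np.array(p)+.5)/1.4-.5)
for n,p,z,q,pw,qw in (("lb-square",(649,480),.125,(604,486),(483,327),None),("sb-round",(361,420),.104,(353,436),(285,277),(303,258)),("timer-oblong",(437,172),.063,(427,188),(351,65),(352,76))):
    a=plane(c,g(p),z)[0];b=plane(c,g(q),.01)[0]; print(n,"top:",((a-b)[:2]*1000).round(1))
    x,r=tri([(c,g(p)),(w7,w(pw))]);print("   tri",(x*1000).round(1),np.round(np.array(r)*1000,1))
    bw=plane(w7,w(qw),.01)[0] if qw else np.mean(plane(w7,np.array([w(k) for k in [(419,248),(511,249),(503,341),(416,334)]]),.01),0)
    aw=plane(w7,w(pw),z)[0]; print("   wrist",(aw*1000).round(1),((aw-bw)[:2]*1000).round(1))
save(w7,"w7z.png",(180,0,380,260),2.2)
E
```

```text
lb-square top: [-1.2  1.3]
   tri [ 411.2 -253.7  120.3] [1.3 1.3]
   wrist [ 412.6 -253.9  125. ] [3.8 1. ]
sb-round top: [2.6 0.8]
   tri [452.1 -76.6  98.8] [1.4 1.4]
   wrist [452.4 -79.  104. ] [ 1.8 -1.6]
timer-oblong top: [-3.2 -0.6]
   tri [ 632.9 -137.8   43.8] [0.1 0.1]
   wrist [ 629.1 -139.2   63. ] [-1.2 -3.3]
```

View pics/w7z.png

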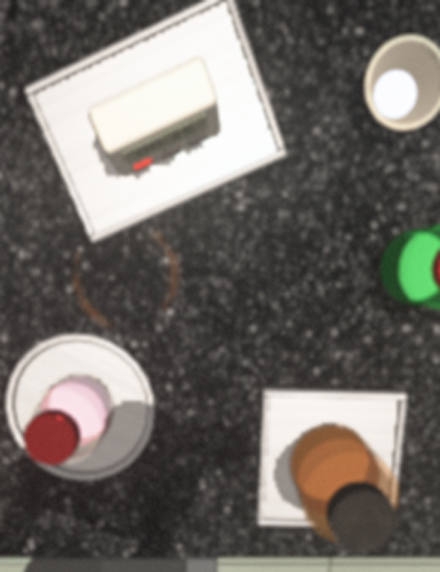

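View pics/w8.png

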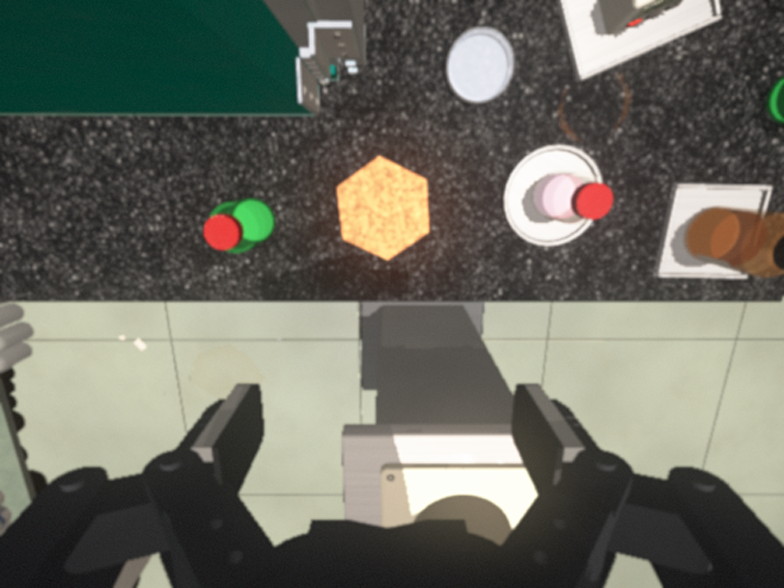

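The offsets are 1–4 mm, and all three things stand upright on their trays. The bystanders haven't moved and the arm is clear.

```bash
python3 - <<'E'
from rig import manip
manip.hold(0.3); print(manip.get_time(), manip.get_width()); manip.sign_off()
E
```

```text
41.1083 0.0848908984485633
the job is handed in; nothing more can be done
```

I handed the job in at about 41 s, with all three things standing on their own trays and the gripper open and clear. I parked the large bottle on the cork mat, moved the small bottle to the round tray and the timer to the oblong tray. The large bottle then went from the mat to the square tray. Each was lowered until the wrist force showed contact, then released.

**Last checks, from the top and wrist views:**

| Item | Offset from tray centre (limit 12 mm) | Height of its top, two views | Expected height |
|---|---|---|---|
| Large bottle | 2–4 mm | 120 mm | 125 mm |
| Small bottle | 2–3 mm | 99 mm | 104 mm |
| Timer | 3–4 mm | 44 mm | 63 mm |

- **Upright:** all three look upright in the pictures; I did not measure the tilt.
- **Bystanders:** the bulb, dish and crucible show at the same picture positions as at the start. I compared these by eye.

**What disagreed:**
- The timer's height in the last check came out about 19 mm low. Those two views lay close together and I picked the points by hand, so I don't trust it. An earlier check from wrist views, while it stood in the square tray, gave 62 mm.
- Both bottle heights read about 5 mm low.
- The top and wrist cameras differed by 1–5 mm in the offsets.
- Setting the timer down, contact came 2 mm above the planned height. By the arm's own reading that was about 1 mm above where I had gripped it.

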